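# Load the scanner's sample changer with printed parts

## Robot

A 6-joint arm with a two-finger parallel gripper is mounted at the origin on the work surface. World frame = base frame: x ahead of the robot, y to its left, z up, the work surface at z = 0. Lengths are in m, angles in degrees, forces in N, time in s.
With the tool pointing down it reaches from about 0.3 to 0.75 m from the base axis. Payload 8.5 kg.
Tool frame: the origin (TCP) lies between the finger pads; the fingertips stand 25 mm ahead of it and the grasp point (between the pads) lies 6 mm ahead of it (manip.tips_ahead is the distance from the TCP to the fingertips, in m); z points along the fingers, y is the line along which they close (so a half turn about z gives the same grasp; the last joint's range is limited). The gripper opens to 88 mm and grips with 3 to 60 N. Pads are 18 mm wide; open, the fingers measure 123 mm over their backs; the gripper's body (75 mm by 187 mm) begins 45 mm behind the grasp point.
Start: joints at [63.982, 21.807, 74.336, -0, 83.858, -12.336], TCP at [0.13, 0.534, 0.264] pointing down, gripper open.
Joint ranges: [-178.18, 178.18], [-50.72, 133.34], [12.68, 142.11], [-81.47, 261.47], [9.98, 163.14], [-165.26, 165.26]. Speed limits (degrees/s): [136.94, 136.94, 180, 180, 180, 180].

## Interface

Orientations are given as a 3x3 rotation matrix whose columns are the frame's x, y, z axes.
In Python, from cell import manip, gripper_open, clamp, solver, vision, workorder gives the robot as it stands. Calls block until the motion is done:
- manip.move_to(position, orientation): joint-space move of the TCP to a pose.
- manip.move_l(position, rotation=None, speed=0.15, until_force=None): straight line of the TCP; rotation=None keeps the orientation; speed is the mean speed in m/s. With until_force (N) it stops when the force on the tool has changed by that much, and returns True; else False.
- manip.movej(angles): joint-space move.
- gripper_open() and clamp(effort=None): open the fingers fully, or close them until they stop; effort is the grip in N (None keeps the last).
- manip.sleep(seconds).
- solver.solve_ik(position, orientation): joint angles nearest the present ones, or None.
- manip.state(): the state.
- vision.snapshot(name): name is "scene" or "side" or "wrist"; returns a dict with "img" (384x512x3 uint8, red, green, blue), "fx", "fy", "cx", "cy" (pixels), "extrinsics" (4x4, takes a point from world to camera coordinates); the wrist camera has in their place "tool_from_camera" (4x4, takes a point from camera to tool coordinates, whose origin is the TCP and whose axes are the flange's). Camera axes: x right, y down, z forward; pixel columns grow to the right and rows downward; lengths in m; the calibration is good to about 2 mm. A picture is of the moment at which its call begins: read the wrist's pose just before it. There is no depth.
A pose or a line that the arm cannot do raises manip.Unreachable and nothing moves.
- workorder.job_done(): hands the job in; it is judged then, once.
The state is a dict: "time": time; "joint_positions": joint angles; "qd": joint speeds; "joint_efforts": joint torques, N m; "ee_pos": TCP position; "eef_rot": TCP orientation; "ft_force": force on the tool from outside, world axes, zero at the start; "torque": the same for the moment, N m; "opening": opening from 0.0 (shut) to 1.0 (fully open); "grip_force": force on a finger pad.
Only numpy, scipy, OpenCV 4.12 (cv2) and the standard library are available. Lean on these libraries where they do the work, as an engineer would, in place of code of your own. Each camera call takes 0.05 s, during which the arm holds its last target. There are 200 camera calls.

## Task

Load the rotary sample changer of the scanner with all the necked printed parts standing on the mat (three to five of them, large domes and small cones): for each one turn the carousel by its centre handle until a free nest of its size is at the loading opening, then set the part down upright in it, domes in large nests and cones in small ones, one to a nest. The prints are thin-walled, so grip them lightly (no more than about 40 N a finger) and set them down rather than dropping them. When all are in, turn the white reference ball to the scan head, then press the start button fully in and let it go; do not knock over the small white glue jar.

Things in the scene. Friction and masses are not known exactly. Their poses are not given: they have to be found in the camera images.
- changer: rotary sample changer of a bench scanner, fixed: white housing 336 mm across, turntable 310 mm across on it (top 45 mm above the table), flat clear guard over that, 118 to 123 mm above the table, open over 100 degrees at the front (-x of this body). Scan head (to 310 mm high, 170 mm or more from the axis) at +y; console 105 mm high at -y, outside the guard. Origin: on the turntable's axis, table height
- carousel (a joint): angle of the turntable (rad), growing anticlockwise seen from above; turns endlessly both ways, stays where left (stiff, 0.12 N m). At 0 the reference ball is at scan_point. Six stations 60 degrees apart; anticlockwise from above: reference ball, small_nest1, large_nest1, small_nest2, large_nest2, small_nest3
- handle (a point): top centre of the turntable's handle, on its axis, above the guard: black upright bar 58 mm long (along this point's y axis), 16 mm thick, reaching from 128 to 158 mm above the table. To be gripped across its thickness from above; the carousel turns with it. The point turns too
- loading_point (a point): point of the changer (does not turn) in the middle of the guard's loading opening, which is bordered by aluminium strips (orange mark on the rim in front): 110 mm from the axis, 45 mm above the table. Parts go in from above; a nest within about 20 mm of this point is clear
- scan_point (a point): point of the changer (does not turn) in front of the scan head, where the head reads: 110 mm from the axis, 45 mm above the table; 90 degrees clockwise, seen from above, from loading_point
- ref_ball (a point): foot of the white 30 mm reference ball on its stem, which is fixed to the turntable 110 mm from the axis (the ball's top is 55 mm above the turntable); turns with the carousel
- large_nest1 (a point): centre of a LARGE nest, at its seating face: black rubber pad 60 mm across ringed by four round-tipped steel pins 6 mm thick, 14 mm high, 2.5 mm clear of a dome's flange. Turns with the carousel, 110 mm from its axis; a seated dome's underside is level with it, 45 mm above the table
- large_nest2 (a point): centre of a LARGE nest, at its seating face: black rubber pad 60 mm across ringed by four round-tipped steel pins 6 mm thick, 14 mm high, 2.5 mm clear of a dome's flange. Turns with the carousel, 110 mm from its axis; a seated dome's underside is level with it, 45 mm above the table
- small_nest1 (a point): centre of a SMALL nest, at its seating face: black rubber pad 42 mm across ringed by four round-tipped steel pins 6 mm thick, 14 mm high, 2.5 mm clear of a cone's flange. Turns with the carousel, 110 mm from its axis; a seated cone's underside is level with it, 45 mm above the table
- small_nest2 (a point): centre of a SMALL nest, at its seating face: black rubber pad 42 mm across ringed by four round-tipped steel pins 6 mm thick, 14 mm high, 2.5 mm clear of a cone's flange. Turns with the carousel, 110 mm from its axis; a seated cone's underside is level with it, 45 mm above the table
- small_nest3 (a point): centre of a SMALL nest, at its seating face: black rubber pad 42 mm across ringed by four round-tipped steel pins 6 mm thick, 14 mm high, 2.5 mm clear of a cone's flange. Turns with the carousel, 110 mm from its axis; a seated cone's underside is level with it, 45 mm above the table
- dome1: grey printed dome with a neck, the larger kind: flange 60 mm across, 10 mm high; ribbed dome narrowing to a straight round neck 26 mm across that runs from 35 to 65 mm above the underside; about 70 g, thin-walled: cracks if the fingers' force on it exceeds 80 N in total (40 N a finger). Origin: centre of the underside; z along the neck, up when upright. May be absent (None)
- dome2: grey printed dome with a neck, the larger kind: flange 60 mm across, 10 mm high; ribbed dome narrowing to a straight round neck 26 mm across that runs from 35 to 65 mm above the underside; about 70 g, thin-walled: cracks if the fingers' force on it exceeds 80 N in total (40 N a finger). Origin: centre of the underside; z along the neck, up when upright. May be absent (None)
- cone1: grey printed cone with a neck, the smaller kind: flange 42 mm across, 8 mm high; cone narrowing to a straight round neck 26 mm across that runs from 35 to 65 mm above the underside; about 45 g, thin-walled: cracks if the fingers' force on it exceeds 80 N in total (40 N a finger). Origin: centre of the underside; z along the neck, up when upright. May be absent (None)
- cone2: grey printed cone with a neck, the smaller kind: flange 42 mm across, 8 mm high; cone narrowing to a straight round neck 26 mm across that runs from 35 to 65 mm above the underside; about 45 g, thin-walled: cracks if the fingers' force on it exceeds 80 N in total (40 N a finger). Origin: centre of the underside; z along the neck, up when upright. May be absent (None)
- cone3: grey printed cone with a neck, the smaller kind: flange 42 mm across, 8 mm high; cone narrowing to a straight round neck 26 mm across that runs from 35 to 65 mm above the underside; about 45 g, thin-walled: cracks if the fingers' force on it exceeds 80 N in total (40 N a finger). Origin: centre of the underside; z along the neck, up when upright. May be absent (None)
- start (a joint): travel of the start button (m): 0 out, 0.005 fully in (4 N); springs back
- start_top (a point): centre of the top of the start button, a round green button 24 mm across in a steel collar on the console; pressed straight down. Moves with the button
- glue: small white glue jar, 38 mm across, 85 mm high, a bystander; origin: centre of the underside
Mind the look-alikes: they are no part of the job. Leave any purple look-alike of the dome1 alone. Leave any orange look-alike of the cone3 alone.

How it is judged:
By the outcome, as a careful person would: the job done as asked, in the order asked, and still so for the second after the job is handed in, with the robot touching nothing.
Of dome1, dome2, cone1, cone2, cone3 only 3 to 5 are there at a start; the rules pass over those that are not, and their reading is None.
At some moment in a run one of dome1, dome2, cone1, cone2, cone3 may be knocked a few centimetres aside while the robot is not near it.
It also fails if it takes over 210 s, if anything falls off the work surface, if the arm or the gripper's body presses on something with over 40 N, if the wrist force passes 120 N, or if a joint passes its speed limit or range.

## Working session

There is one attempt and no reset: what is moved stays moved. The work goes in short steps, each a Python script; the robot and the scene stay as the last script left them, time stands still between calls to the robot, and variables do not carry over. Pictures are saved under pics/ and viewed, at most 14 in all, crops included, and the job is handed in when it is done.

```bash
ls; mkdir -p pics; python3 - <<'E'
from cell import manip, vision
import cv2,numpy as np
ims=[]
for n in("scene","side","wrist"):
    s=vision.snapshot(n); cv2.imwrite(f"pics/{n}0.png",s["img"][:,:,::-1])
    print(n,s["fx"],s["fy"],s["cx"],s["cy"],np.round(s.get("extrinsics",s.get("tool_from_camera")),3).tolist())
st=manip.state();print(st["time"],st["ee_pos"],np.round(st["eef_rot"],3).tolist(),manip.tips_ahead)
E
```

```text
pics
scene 378.891552328863 378.891552328863 248.65799417895914 196.65868001978833 [[-0.81, 0.587, -0.012, 0.449], [0.38, 0.508, -0.773, -0.098], [-0.447, -0.63, -0.635, 1.17], [0.0, 0.0, 0.0, 1.0]]
side 448.07418934531233 448.07418934531233 249.44433174998346 194.84106724030417 [[0.945, -0.326, -0.022, -0.513], [-0.216, -0.571, -0.792, 0.17], [0.246, 0.754, -0.61, 1.045], [0.0, 0.0, 0.0, 1.0]]
wrist 313.7521891008845 313.7521891008845 256.50460444974345 194.82756379507882 [[0.0, -0.964, -0.267, 0.068], [1.0, -0.0, 0.001, -0.001], [-0.001, -0.267, 0.964, -0.121], [0.0, 0.0, 0.0, 1.0]]
0.15 [0.13002585 0.53422416 0.26327901] [[-0.972, 0.237, -0.001], [0.237, 0.972, -0.001], [0.0, -0.001, -1.0]] 0.025
```

```bash
python3 - <<'E'
import cv2
for n in("scene","side"):
    cv2.imwrite(f"pics/{n}0b.png",cv2.resize(cv2.imread(f"pics/{n}0.png"),(800,600),interpolation=cv2.INTER_CUBIC))
E
```

```text
(no output)
```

View pics/scene0b.png

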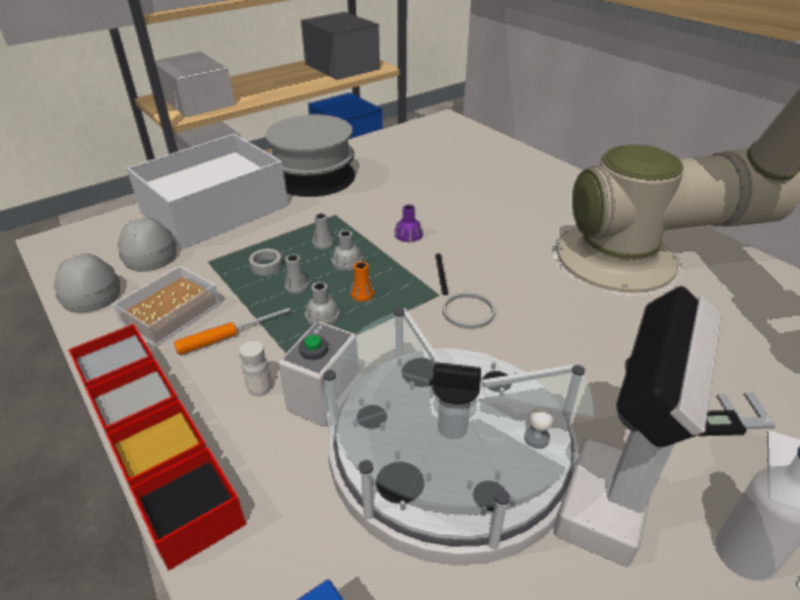

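View pics/side0b.png

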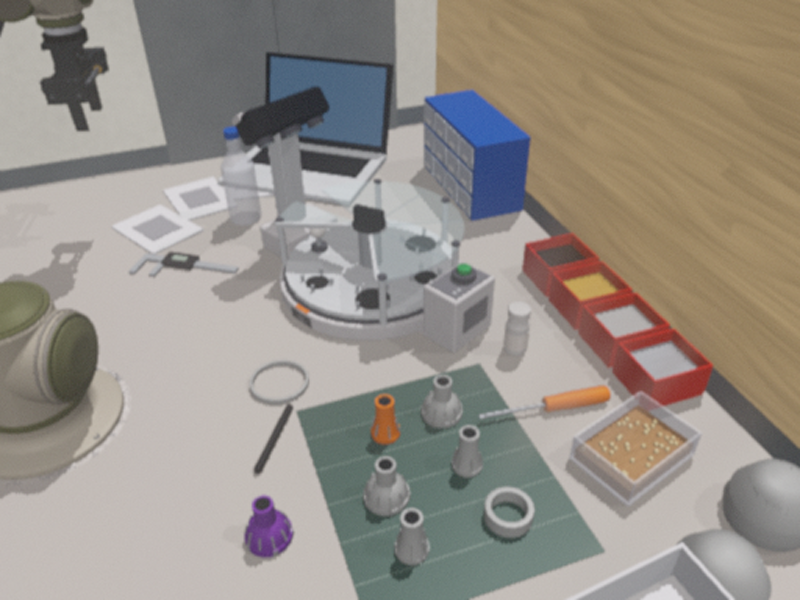

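Scene shows two grey domes (319,300),(346,248), two grey cones (293,272),(322,231), with look-alikes being the orange cone (361,280), purple dome (408,222), and grey ring (265,262). Side shows domes (441,400),(386,485), cones (468,450),(411,535), orange (385,418), purple (268,525). Glue jar is beside the console at scene (255,368).

```bash
cat > h.py <<'E'
from cell import manip, gripper_open, clamp, solver, vision, workorder
import cv2,numpy as np
def ray(s,uv,pose=None):
    d=np.array([(uv[0]-s["cx"])/s["fx"],(uv[1]-s["cy"])/s["fy"],1.])
    if "extrinsics" in s: T=np.linalg.inv(s["extrinsics"])
    else: T=pose@s["tool_from_camera"]
    return T[:3,3],T[:3,:3]@d/np.linalg.norm(d)
def plane(r,z): o,d=r; return o+d*(z-o[2])/d[2]
def tri(r):
    A=0;b=0
    for o,d in r:
        P=np.eye(3)-np.outer(d,d);A=A+P;b=b+P@o
    x=np.linalg.solve(A,b)
    return x,max(np.linalg.norm((np.eye(3)-np.outer(d,d))@(x-o)) for o,d in r)
def pose():
    st=manip.state();T=np.eye(4);T[:3,:3]=st["eef_rot"];T[:3,3]=st["ee_pos"];return T
def wsnap(name=None):
    P=pose();s=vision.snapshot("wrist")
    if name: cv2.imwrite(f"pics/{name}.png",s["img"][:,:,::-1])
    return s,P
def down(a):  # tool y axis (closing line) at angle a deg from world x
    a=np.radians(a);y=np.array([np.cos(a),np.sin(a),0]);z=np.array([0,0,-1.]);return np.c_[np.cross(y,z),y,z]
E
python3 - <<'E'
from h import *
a=vision.snapshot("scene");b=vision.snapshot("side");k=1.5625
for n,u,v in [("domeA",(319,287),(443,382)),("domeB",(346,235),(386,465)),("coneA",(293,258),(469,433)),("coneB",(322,217),(412,517)),("orange",(361,266),(385,400)),
 ("handle",(457,370),(369,212)),("start",(313,341),(464,268)),("glue",(253,350),(518,310)),("purple",(408,210),(263,503)),("ball",(541,420),(319,240))]:
    x,e=tri([ray(a,np.array(u)/k),ray(b,np.array(v)/k)]);print(n,np.round(x,3),round(e,4))
print(np.linalg.inv(a["extrinsics"])[:3,3],np.linalg.inv(b["extrinsics"])[:3,3])
s,P=a,0
E
```

```text
domeA [ 0.557 -0.195  0.064] 0.0004
domeB [ 0.432 -0.306  0.063] 0.0006
coneA [ 0.552 -0.296  0.065] 0.0001
coneB [ 0.436 -0.39   0.063] 0.0009
orange [ 0.468 -0.201  0.065] 0.0002
handle [0.561 0.155 0.152] 0.0003
start [ 0.663 -0.023  0.124] 0.0004
glue [ 0.722 -0.102  0.081] 0.0003
purple [ 0.277 -0.311  0.062] 0.0019
ball [0.481 0.23  0.071] 0.0039
[0.92377119 0.52375734 0.67211881] [ 0.26378942 -0.8579552   0.76095658]
```

```bash
python3 - <<'E'
from h import *
for a in (30,-150,120,-60):
    q=solver.solve_ik([0.56,0.155,0.42],down(a)); print(a,q if q is None else np.round(q,0))
for a in (30,-150,120,-60):
    q=solver.solve_ik([0.5,-0.28,0.36],down(a)); print(a,q if q is None else np.round(q,0))
c=np.array([0.561,0.155]);R=down(-60);xd=R[:2,0]
manip.move_to(np.r_[c+0.05*xd,0.42],R)
s,P=wsnap("w1");print(manip.state()["time"],manip.state()["ft_force"])
im=s["img"][:,:,::-1].copy()
cv2.imwrite("pics/w1b.png",cv2.resize(im,(800,600),interpolation=cv2.INTER_CUBIC));np.save("w1P",P)
E
```

```text
30 [  4.  22.  48.  -0. 109. -26.]
-150 [  4.  22.  48.  -0. 109. 154.]
120 [   4.   22.   48.   -0.  109. -116.]
-60 [  4.  22.  48.  -0. 109.  64.]
30 [-41.  22.  59.  -0.  99. -71.]
-150 [-41.  22.  59.  -0.  99. 109.]
120 [ -41.   22.   59.   -0.   99. -161.]
-60 [-41.  22.  59.  -0.  99.  19.]
2.4917 [0.09046529 0.85994838 1.20515867]
```

View pics/w1b.png

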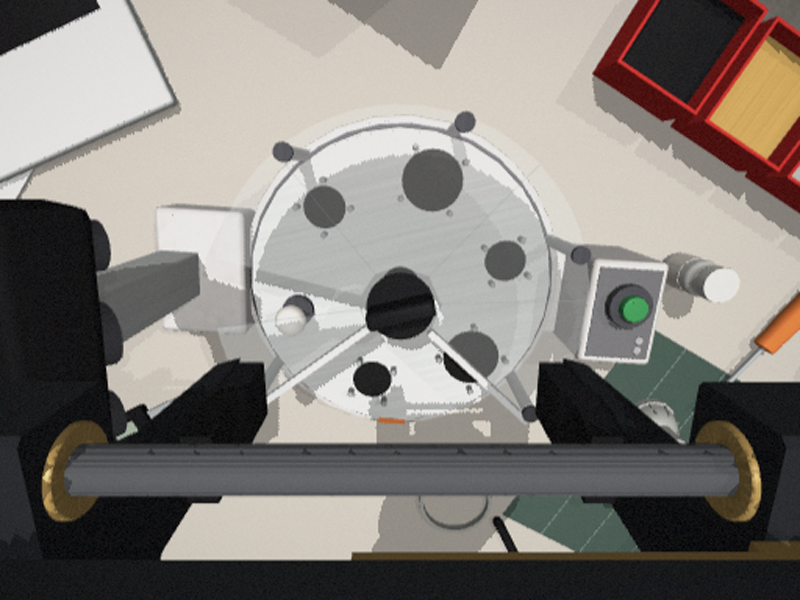

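Picture: the axis handle at (401,312), ball foot (297,308), nests anticlockwise small1 (372,378), large1 (472,355), small2 (505,260), large2 (432,180), small3 (325,207); orange mark (391,420), button (634,308), glue (720,283).

```bash
python3 - <<'E'
from h import *
from scipy.optimize import least_squares
P=np.load("w1P.npy");s=vision.snapshot("wrist");k=1.5625
im=cv2.imread("pics/w1.png").astype(int)
pts=[(372,378),(472,355),(505,260),(432,180),(325,207)]
W=np.array([plane(ray(s,np.array(p)/k,P),0.045)[:2] for p in pts])
a=np.radians(60*np.arange(1,6))
f=lambda p:(p[:2]+0.11*np.c_[np.cos(a+p[2]),np.sin(a+p[2])]-W).ravel()
r=least_squares(f,[0.56,0.155,2.4]);print("axis",r.x[:2],"ball ang",np.degrees(r.x[2]),np.round(r.fun*1000,1))
c=r.x[:2]
m=plane(ray(s,np.array((391,420))/k,P),0.03)[:2]-c;print("mark",np.degrees(np.arctan2(m[1],m[0]))%360,np.linalg.norm(m))
b=plane(ray(s,np.array((634,308))/k,P),0.118)[:2];d=b-c;print("start",b,np.degrees(np.arctan2(d[1],d[0])),np.linalg.norm(d))
h=plane(ray(s,np.array((401,309))/k,P),0.158);print("handle",h)
# console edges: lower edge of top face (580,355)-(650,362), right (650,362)-(667,263)
for u,v in (((590,260),(667,264)),((580,355),(650,362)),((650,362),(667,264))):
    x,y=[plane(ray(s,np.array(q)/k,P),0.105)[:2] for q in(u,v)];e=y-x;print("edge",np.degrees(np.arctan2(e[1],e[0])))
# handle orientation zoom
cr=cv2.imread("pics/w1.png")[150:270,200:320];cv2.imwrite("pics/hz.png",cv2.resize(np.clip(cr.astype(float)*2.5,0,255).astype(np.uint8),(600,600),interpolation=cv2.INTER_CUBIC))
E
```

```text
axis [0.56331301 0.15658539] ball ang 133.86144025530285 [ 0.2 -0.9 -1.4  0.1  0.6  0.1  0.6  0.1  0.1  0.7]
mark 206.12805839191728 0.16501537330719426
start [ 0.66425012 -0.02662094] -61.14753437114783 0.2091718431038569
handle [0.56855922 0.15936039 0.158     ]
edge -62.877639236157734
edge -65.90540085931366
edge 28.6358391934008
```

View pics/hz.png

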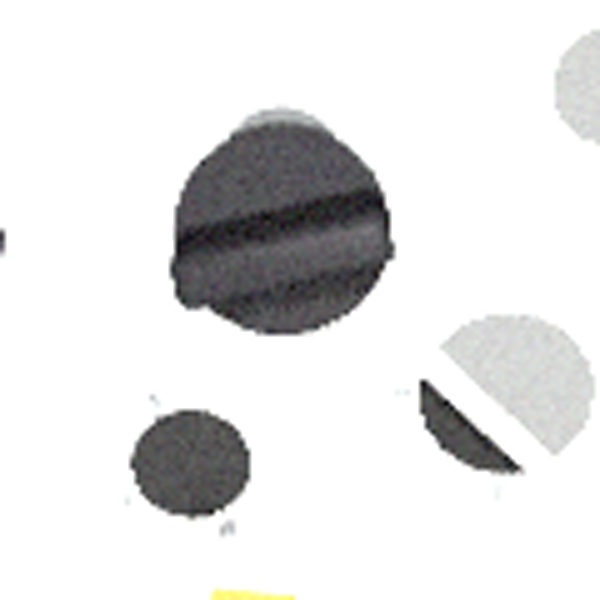

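Crop: handle bar runs from (185,270) to (388,230) in the crop, i.e. almost radial to the ball, above the round knob.

```bash
python3 - <<'E'
from h import *
P=np.load("w1P.npy");s=vision.snapshot("wrist");k=1.5625
a,b=[plane(ray(s,q,P),0.158)[:2] for q in ((237,204),(277.6,196))];d=b-a
print("bar",np.degrees(np.arctan2(d[1],d[0])),np.linalg.norm(d),(a+b)/2)
c=np.array([0.5635,0.157])
A=vision.snapshot("scene");B=vision.snapshot("side")
for S,q,z in ((A,(399,312),.123),(A,(579,371),.123)):
    e=plane(ray(S,np.array(q)/k),z)[:2]-c;print("post",np.degrees(np.arctan2(e[1],e[0]))%360,np.linalg.norm(e))
e=plane(ray(s,np.array((530,412))/k,P),.123)[:2]-c;print("post w",np.degrees(np.arctan2(e[1],e[0]))%360,np.linalg.norm(e))
# strips in wrist view
for p,q in(((432,336),(520,408)),((378,335),(268,400))):
    x,y=[plane(ray(s,np.array(t)/k,P),.12)[:2] for t in(p,q)];e=y-x;print("strip",np.degrees(np.arctan2(e[1],e[0]))%360,x,y)
# parts look
R=down(-60);manip.move_to([0.5-0.0,-0.29,0.36],down(-90))
s,P=wsnap("w2");np.save("w2P",P);cv2.imwrite("pics/w2b.png",cv2.resize(s["img"][:,:,::-1],(800,600),interpolation=cv2.INTER_CUBIC));print(manip.state()["time"])
E
```

```text
bar -48.26300113791204 0.0527462579340712 [0.5663508  0.15721763]
post 258.6035728220264 0.1640784576903261
post 153.74043699480418 0.16381295696868214
post w 259.27066413773724 0.16122600012414534
strip 259.683835032488 [0.55114574 0.11678557] [0.5312677  0.00757894]
strip 151.8907897674498 [0.52738344 0.1596363 ] [0.4189461  0.21755885]
4.5083
```

View pics/w2b.png

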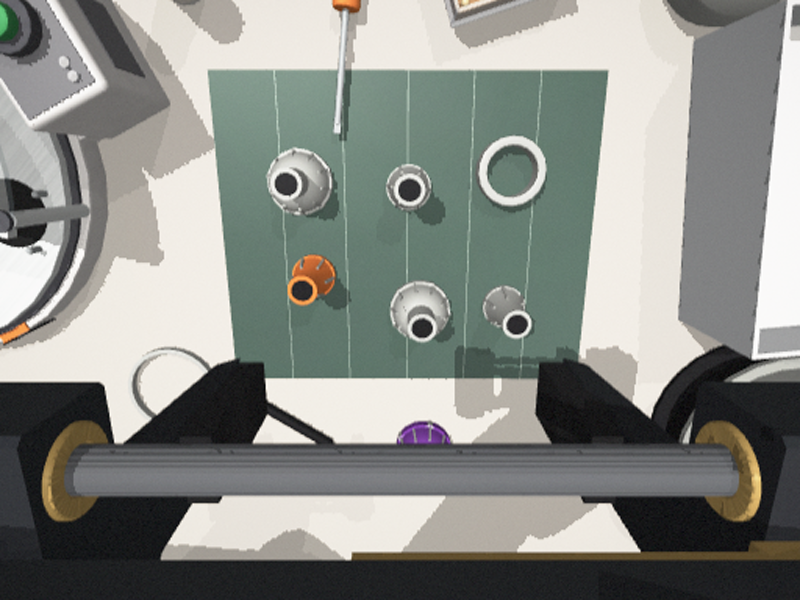

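Wrist picture: neck holes of the grey parts at domeA (286,184), coneA (409,190), domeB (422,327), coneB (517,324); orange cone (302,290), purple dome (424,435), ring (512,172) excluded; three parts of four clearly identified by white/grey colour and shape, matching the description.

```bash
cat >> h.py <<'E'
C=np.array([0.5633,0.1566]);L=206.1
LP=C+0.11*np.array([np.cos(np.radians(L)),np.sin(np.radians(L))])
def pol(r,a): a=np.radians(a);return C+r*np.array([np.cos(a),np.sin(a)])
def proj(s,P,X):
    x=np.linalg.inv(P@s["tool_from_camera"])@np.r_[X,1];return np.array([s["fx"]*x[0]/x[2]+s["cx"],s["fy"]*x[1]/x[2]+s["cy"]])
def blobs(s,P,z,near,amin,amax,thr=75):
    """dark discs seen by the wrist camera, as points on plane z, nearest to `near` first: (dist,xy,area)"""
    m=(s["img"].max(2)<thr).astype(np.uint8);n,l,st,ce=cv2.connectedComponentsWithStats(m)
    out=[]
    for i in range(1,n):
        if amin<st[i,4]<amax:
            x=plane(ray(s,ce[i],P),z)[:2];out.append((np.linalg.norm(x-near),x,st[i,4]))
    return sorted(out,key=lambda t:t[0])
def holes(s,P,near): return blobs(s,P,0.065,near,40,900)
def ikdown(xyz,a):
    qs=[q for q in (solver.solve_ik(xyz,down(a+t)) for t in(0,180)) if q is not None]
    return min(qs,key=lambda q:abs(q[5]))
def turn(bar,delta,grip=30):
    """grip the handle (bar at angle bar deg), turn carousel by delta deg, let go, rise"""
    best=None
    for t in(90,-90):
        q=solver.solve_ik(np.r_[C,0.157],down(bar+t))
        if q is not None and abs(q[5]-delta)<160 and (best is None or abs(q[5]-delta/2)<abs(best[1][5]-delta/2)): best=(bar+t,q)
    a,q=best
    manip.move_to(np.r_[C,0.235],down(a)); manip.move_l(np.r_[C,0.157]); clamp(grip)
    st=manip.state();print("grip",st["opening"],st["grip_force"],st["ft_force"].round(1))
    q=np.array(st["joint_positions"]);q[5]-=delta   # joint 6 grows clockwise seen from above
    manip.movej(q);print("after turn",manip.state()["ft_force"].round(1),manip.state()["torque"].round(2))
    gripper_open();manip.move_l(np.r_[C,0.235],speed=0.25)
def looknest(z=0.38,tag=None):
    xd=down(L-270)[:2,0]
    manip.move_to(np.r_[C-0.05*xd,z],down(L-270));return wsnap(tag)
E
python3 - <<'E'
from h import *
P=np.load("w2P.npy");s,_=wsnap()
for n,p in dict(domeA=(.557,-.195),domeB=(.432,-.306),coneA=(.552,-.296),coneB=(.436,-.39)).items(): print(n,[(round(d,4),x.round(4),a) for d,x,a in holes(s,P,p)[:2]])
turn(133.5,L-60-133.8)
s,P=looknest(tag="w3");print([(round(d,4),x.round(4),a) for d,x,a in blobs(s,P,.045,LP,200,4000)[:3]],LP,manip.state()["time"])
cv2.imwrite("pics/w3b.png",s["img"][:,:,::-1])
E
```

```text
domeA [(np.float64(0.0006), array([ 0.5573, -0.1945]), np.int32(149)), (np.float64(0.0903), array([ 0.4671, -0.2029]), np.int32(124))]
domeB [(np.float64(0.0024), array([ 0.4326, -0.3083]), np.int32(114)), (np.float64(0.0871), array([ 0.4362, -0.393 ]), np.int32(117))]
coneA [(np.float64(0.0011), array([ 0.553 , -0.2965]), np.int32(147)), (np.float64(0.1017), array([ 0.5573, -0.1945]), np.int32(149))]
coneB [(np.float64(0.003), array([ 0.4362, -0.393 ]), np.int32(117)), (np.float64(0.0818), array([ 0.4326, -0.3083]), np.int32(114))]
grip 0.17817396142181918 29.999875319190323 [-1.3 -1.2  0.5]
after turn [ 1.5  2.  -1.8] [ 0.17 -0.25 -0.57]
[(np.float64(0.0029), array([0.4631, 0.1107]), np.int32(539)), (np.float64(0.1058), array([0.5589, 0.156 ]), np.int32(2124)), (np.float64(0.2966), array([ 0.3237, -0.1528]), np.int32(217))] [0.46451697 0.10820669] 11.7667
```

View pics/w3b.png

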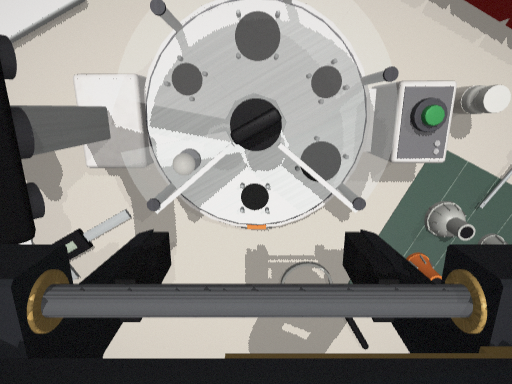

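Nest small1 (255,197) is now at the opening, clear between the strips. Next, pick the far cone.

```bash
cat >> h.py <<'E'
def pick(near,a,H=0.063,grip=15,tag=None):
    q=ikdown([*near,0.19],a);manip.movej(q);s,P=wsnap(tag)
    d,x,A=holes(s,P,np.array(near))[0];print("hole",x.round(4),"d",round(d,4),"area",A)
    assert d<0.04
    R=P[:3,:3]
    manip.move_l([*x,0.135],R,speed=0.25);manip.move_l([*x,H],speed=0.1);clamp(grip)
    st=manip.state();print("grip w",st["opening"]*88,st["grip_force"],st["ft_force"].round(1))
    manip.move_l([*x,0.2],speed=0.25)
E
python3 - <<'E'
from h import *
pick((.4362,-.392),0,tag="p1")
s,P=wsnap("g1");st=manip.state();print(st["opening"]*88,st["grip_force"],st["ft_force"].round(2),st["time"],st["joint_positions"].round(0))
cv2.imwrite("pics/g1b.png",s["img"][:,:,::-1])
E
```

```text
hole [ 0.4364 -0.393 ] d 0.001 area 371
grip w 25.730938089756645 14.991607423871756 [-0.1 -0.4 -0.1]
25.377198458238894 14.991755587980151 [ 0.26 -0.21 -1.08] 16.8 [-54.  29.  74.   0.  77. -54.]
```

View pics/g1b.png

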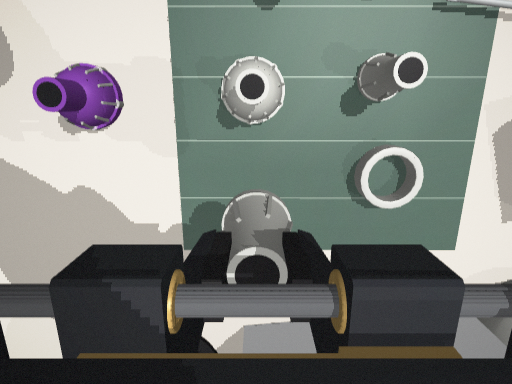

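The cone is held centrally between the pads, rim top around (257,268). Its image gives the in-hand offset.

```bash
python3 - <<'E'
from h import *
im=cv2.imread("pics/g1.png");s,P=wsnap()
print(im[236:290:1,257].max(1).tolist())
for r in(262,266,270,274): print(r,im[r,218:298].max(1).tolist())
T=s["tool_from_camera"]
def pr(X):
    return proj(s,np.eye(4),X).round(1)
for r in(.013,.010):print(r,[pr(np.array([x,y,-.002])) for x,y in((r,0),(-r,0),(0,r),(0,-r),(0,0))])
E
```

```text
[97, 98, 97, 94, 97, 98, 114, 119, 121, 102, 106, 144, 156, 159, 159, 157, 156, 154, 116, 55, 26, 29, 33, 33, 31, 34, 30, 27, 33, 29, 29, 31, 31, 30, 24, 29, 25, 23, 30, 25, 32, 32, 29, 29, 28, 29, 31, 36, 58, 66, 67, 81, 96, 89]
262 [23, 24, 27, 21, 22, 23, 17, 17, 22, 20, 67, 99, 159, 156, 156, 159, 158, 156, 159, 161, 158, 119, 61, 30, 30, 34, 28, 27, 30, 28, 28, 29, 30, 27, 31, 34, 31, 25, 26, 30, 33, 33, 30, 31, 31, 32, 33, 31, 35, 28, 33, 34, 29, 29, 30, 26, 52, 135, 155, 155, 156, 154, 158, 155, 152, 156, 148, 82, 21, 26, 23, 23, 24, 26, 25, 22, 29, 27, 22, 24]
266 [18, 24, 23, 20, 22, 23, 21, 25, 28, 66, 154, 158, 157, 157, 159, 157, 159, 157, 135, 39, 33, 28, 29, 30, 26, 31, 24, 30, 34, 31, 33, 31, 31, 33, 29, 26, 31, 32, 29, 29, 29, 29, 27, 28, 32, 32, 28, 25, 30, 31, 26, 30, 31, 26, 30, 29, 29, 31, 27, 91, 154, 157, 155, 153, 153, 155, 154, 155, 113, 28, 25, 25, 23, 18, 16, 22, 28, 23, 21, 28]
270 [27, 21, 25, 21, 18, 21, 17, 22, 35, 152, 158, 157, 157, 156, 158, 159, 159, 93, 30, 30, 35, 31, 34, 36, 30, 25, 33, 26, 33, 34, 29, 28, 30, 28, 28, 31, 27, 27, 32, 24, 29, 31, 33, 30, 32, 27, 30, 28, 28, 31, 34, 34, 26, 30, 30, 31, 27, 28, 29, 30, 21, 153, 153, 156, 155, 157, 151, 154, 153, 91, 24, 25, 18, 23, 23, 24, 21, 21, 22, 21]
274 [28, 27, 24, 20, 22, 25, 29, 27, 124, 223, 224, 223, 223, 224, 224, 224, 182, 43, 41, 44, 43, 40, 41, 42, 41, 43, 40, 43, 39, 39, 39, 41, 41, 37, 43, 27, 30, 31, 27, 30, 29, 31, 36, 29, 29, 29, 32, 33, 28, 29, 31, 32, 31, 25, 28, 30, 28, 29, 25, 30, 26, 61, 154, 154, 156, 153, 155, 155, 151, 122, 23, 24, 23, 27, 20, 23, 20, 12, 23, 24]
0.013 [array([255., 246.]), array([255.1, 301.1]), array([285.8, 274.3]), array([224.4, 274.2]), array([255.1, 274.2])]
0.01 [array([255. , 252.6]), array([255.1, 295. ]), array([278.7, 274.3]), array([231.4, 274.2]), array([255.1, 274.2])]
```

```bash
cat >> h.py <<'E'
def place(n,H=0.063,tag=None):
    a=L-270
    q=ikdown([*n,0.215],a);manip.movej(q)
    manip.move_l([*n,0.045+H+0.017],speed=0.2)
    t=manip.move_l([*n,0.045+H-0.003],speed=0.03,until_force=4)
    st=manip.state();print("touch",t,"z",st["ee_pos"][2].round(4),st["ft_force"].round(1),"grip",st["grip_force"].round(1))
    gripper_open();manip.move_l([*n,0.215],speed=0.25);print("t",manip.state()["time"])
def ballang(nestxy,k): return np.degrees(np.arctan2(*(np.array(nestxy)-C)[::-1]))-60*k
E
python3 - <<'E'
from h import *
place((.4631,.1107))
s,P=looknest(tag="w4");x=holes(s,P,LP);print([(b.round(4),A) for d,b,A in [(d,plane(ray(s,proj(s,P,np.r_[b,.065]),P),.110)[:2],A) for d,b,A in x[:3]]])
u=proj(s,P,np.r_[LP,.06]).astype(int);cv2.imwrite("pics/w4c.png",cv2.resize(s["img"][u[1]-50:u[1]+50,u[0]-60:u[0]+60,::-1],None,fx=5,fy=5,interpolation=cv2.INTER_CUBIC))
E
```

```text
Traceback (most recent call last):
  File "h.py", line 68, in place
    st=manip.state();print("touch",t,"z",st["ee_pos"][2].round(4),st["ft_force"].round(1),"grip",st["grip_force"].round(1))
                                                                                                 ^^^^^^^^^^^^^^^^^^^^^^
AttributeError: 'float' object has no attribute 'round'
```

```bash
sed -i 's/st\["grip_force"\].round(1)/st["grip_force"]/' h.py; python3 - <<'E'
from h import *
st=manip.state();print(st["ee_pos"],st["ft_force"].round(1),st["grip_force"])
gripper_open();manip.move_l([*st["ee_pos"][:2],0.215],speed=0.25)
s,P=looknest(tag="w4");print([(d.round(4),b.round(4),A) for d,b,A in blobs(s,P,.11,LP,40,900)[:2]],manip.state()["time"])
u=proj(s,P,np.r_[LP,.06]).astype(int);cv2.imwrite("pics/w4c.png",cv2.resize(s["img"][u[1]-50:u[1]+50,u[0]-60:u[0]+60,::-1],None,fx=5,fy=5,interpolation=cv2.INTER_CUBIC))
E
```

```text
[0.46307927 0.1106906  0.10734981] [0.2 0.1 1. ] 15.00004361383617
[(np.float64(0.0024), array([0.4639, 0.1105]), np.int32(142)), (np.float64(0.0804), array([0.5352, 0.0698]), np.int32(42))] 22.2417
```

View pics/w4c.png

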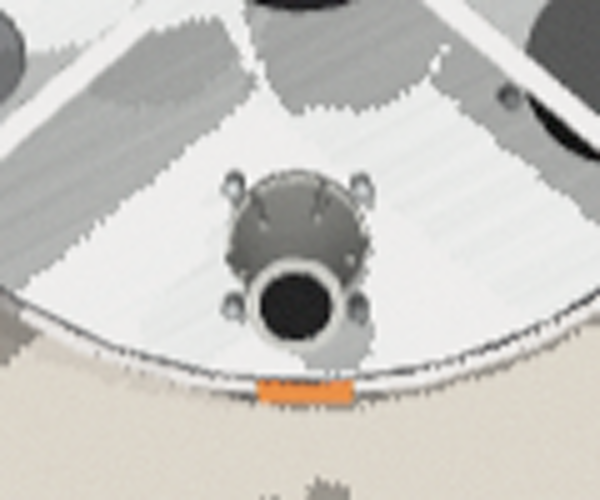

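Cone sits upright amid its four pins (296,240). Next: turn large_nest1 in and load a dome.

```bash
python3 - <<'E'
from h import *
turn(145.8,-58.5)
s,P=looknest(tag="w5");b=blobs(s,P,.045,LP,200,4000)[:3];print([(d.round(4),x.round(4),A) for d,x,A in b],manip.state()["time"])
n=b[0][1]
if b[0][0]<.012:
    pick((.4326,-.3083),0)
    place(n)
    s,P=looknest(tag="w6");print([(d.round(4),b.round(4),A) for d,b,A in blobs(s,P,.11,LP,40,900)[:2]],manip.state()["time"])
    u=proj(s,P,np.r_[LP,.06]).astype(int);cv2.imwrite("pics/w6c.png",cv2.resize(s["img"][u[1]-50:u[1]+50,u[0]-60:u[0]+60,::-1],None,fx=5,fy=5,interpolation=cv2.INTER_CUBIC))
E
```

```text
grip 0.18175525946288795 29.979217685759068 [ 0.2  0.3 -0.6]
after turn [-6.7 -4.2  4.4] [-0.62  0.98 -0.13]
[(np.float64(0.0007), array([0.4647, 0.1076]), np.int32(1133)), (np.float64(0.1058), array([0.5591, 0.1555]), np.int32(2130)), (np.float64(0.2963), array([ 0.3238, -0.1525]), np.int32(218))] 29.3583
hole [ 0.4328 -0.3085] d 0.0003 area 370
grip w 25.43016381702026 14.999985806643963 [-1.1  0.4 -0.6]
touch True z 0.1076 [1.1 1.  1.8] grip 14.99985845759511
t 38.55
[(np.float64(0.0015), array([0.4656, 0.1072]), np.int32(142)), (np.float64(0.2262), array([ 0.6558, -0.0125]), np.int32(151))] 39.3333
```

View pics/w6c.png

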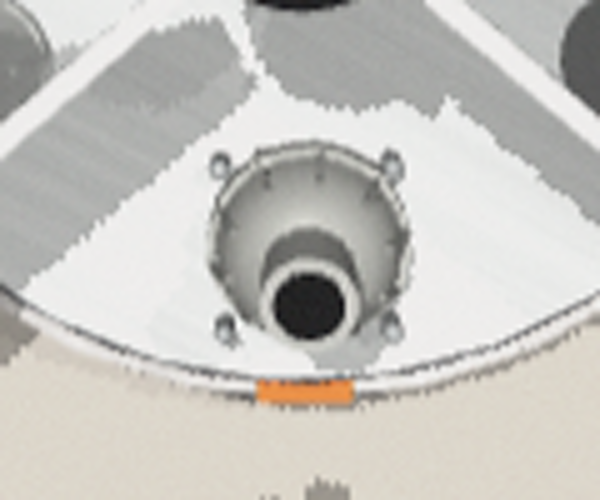

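Dome is seated upright amid its pins (310,240). Next cone A, then dome A.

```bash
sed -i 's/assert d<0.04/assert d<0.01/' h.py; python3 - <<'E'
from h import *
bar=87.3;dl=-60
for near,a,k in (((.553,-.2965),0,2),((.5573,-.1945),45,3)):
    turn(bar,dl);bar+=dl
    s,P=looknest();b=blobs(s,P,.045,LP,200,4000)[:1];print("nest",[(d.round(4),x.round(4),A) for d,x,A in b])
    assert b[0][0]<.012
    pick(near,a);place(b[0][1])
    s,P=looknest(tag=f"v{k}");print("placed",[(d.round(4),b.round(4),A) for d,b,A in blobs(s,P,.11,LP,40,900)[:2]],"bar",bar,manip.state()["time"])
u=[cv2.resize(cv2.imread(f"pics/v{k}.png")[90:250,130:380],None,fx=3,fy=1.8) for k in (2,3)]
cv2.imwrite("pics/v.png",np.vstack(u))
E
```

```text
grip 0.17909718454711457 29.9656767770648 [-6.3 -0.7  3. ]
after turn [-5.8  2.8  3. ] [ 0.54  0.81 -0.07]
nest [(np.float64(0.0009), array([0.4646, 0.1073]), np.int32(541))]
hole [ 0.553  -0.2966] d 0.0001 area 372
grip w 25.308927808341316 14.992259619757533 [0.5 0.1 0.2]
touch True z 0.1074 [ 0.7 -0.4  1.9] grip 15.000050067901611
t 54.35
placed [(np.float64(0.0015), array([0.4655, 0.1071]), np.int32(141)), (np.float64(0.2262), array([ 0.6558, -0.0126]), np.int32(153))] bar 27.299999999999997 55.1333
grip 0.1786760111640644 29.995834473520517 [-2.1  6.2  0.9]
after turn [-0.8 -5.4  0.5] [-0.78  0.09 -0.08]
nest [(np.float64(0.0013), array([0.4651, 0.107 ]), np.int32(1126))]
hole [ 0.5576 -0.1948] d 0.0004 area 384
grip w 25.660548166045757 14.999478925019503 [-0.5  0.2 -0.1]
touch True z 0.1074 [1.  0.1 1.1] grip 15.00000567175448
t 73.875
placed [(np.float64(0.0023), array([0.4663, 0.1067]), np.int32(139)), (np.float64(0.2261), array([ 0.6557, -0.0126]), np.int32(155))] bar -32.7 74.6583
```

View pics/v.png

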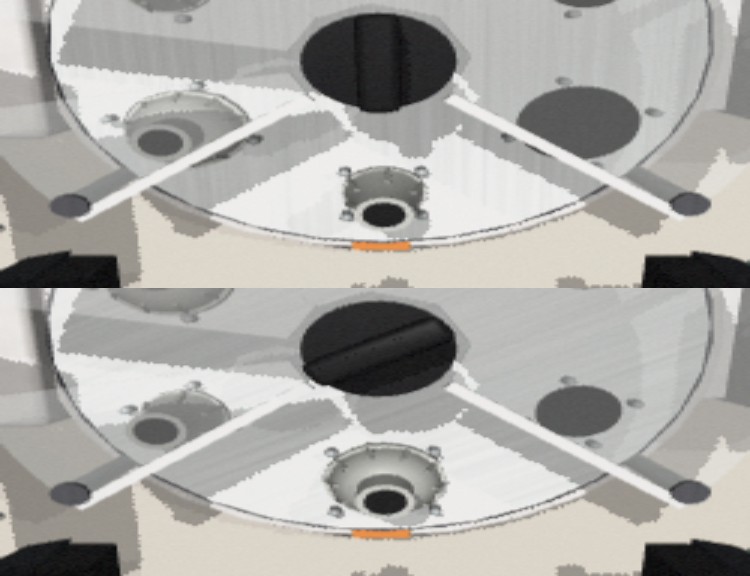

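All four parts are seated upright in the right nests. Now the ball to the scan head.

```bash
python3 - <<'E'
from h import *
turn(-32.7,149.3)
xd=down(L-270)[:2,0];manip.move_to(np.r_[C+0.05*xd,.42],down(L-270))
s,P=wsnap("e1");t=pol(.11,116.1-60);b=blobs(s,P,.045,t,200,4000)[:2]
print([(d.round(4),x.round(4),A,ballang(x,5)%360) for d,x,A in b],manip.state()["time"])
im=s["img"][:,:,::-1].copy()
cv2.imwrite("pics/e1b.png",cv2.resize(im,(800,600)))
g=(s["img"].astype(int));m=((g[:,:,1]>g[:,:,0]+50)&(g[:,:,1]>g[:,:,2]+40)).astype(np.uint8)
n,l,st,ce=cv2.connectedComponentsWithStats(m)
for i in range(1,n):
    if st[i,4]>60: print("green",ce[i].round(1),st[i,4],plane(ray(s,ce[i],P),.12).round(4))
E
```

```text
grip 0.1751689225485351 29.99999019317329 [ 0.7  0.3 -0.2]
after turn [-7.3 10.4  4.1] [ 1.54  1.12 -0.05]
[(np.float64(0.1297), array([0.5423, 0.1477]), np.int32(1514), np.float64(263.0619056018219)), (np.float64(0.2819), array([0.8359, 0.0613]), np.int32(322), np.float64(40.7290325178771))] 82.7
green [407.2 189.5] 210 [ 0.6639 -0.0266  0.12  ]
```

View pics/e1b.png

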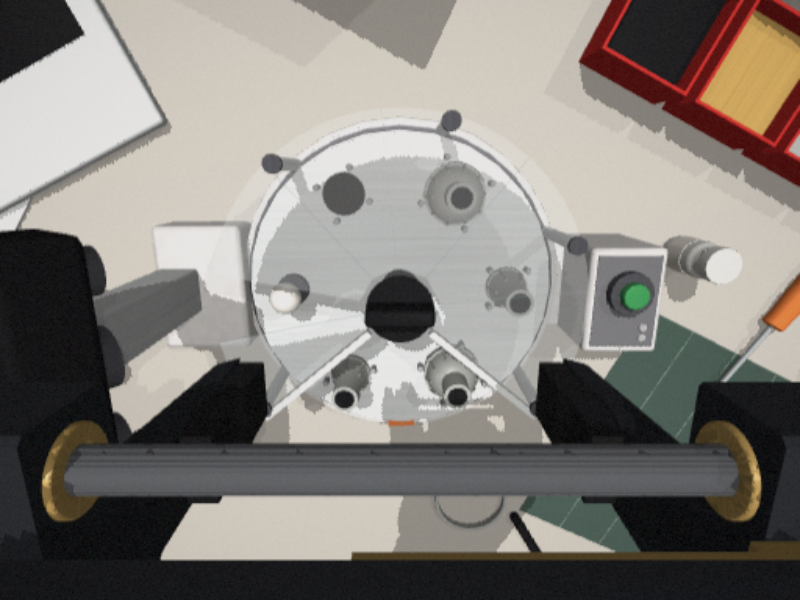

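Ball at (287,298) stands in front of the scan head; small3 empty at (344,193), jar still upright (723,265), button (636,298).

```bash
python3 - <<'E'
from h import *
s=vision.snapshot("wrist");P=pose();print("ball ang",[(ballang(x,5)%360,A) for d,x,A in blobs(s,P,.045,pol(.11,56.1),300,4000,thr=105)[:1]])
b=np.array([.664,-.0262]);tip=manip.tips_ahead
clamp(5)
manip.movej(ikdown([*b,.16+tip],L-270))
t=manip.move_l([*b,.105+tip],speed=.02,until_force=2);z=manip.state()["ee_pos"][2]-tip;print(t,"contact tip z",z)
t=manip.move_l([*b,z+tip-.010],speed=.015,until_force=12);st=manip.state();print(t,"deep",st["ee_pos"][2]-tip,st["ft_force"].round(1))
manip.sleep(.2);st=manip.state();print(st["ee_pos"][2]-tip,st["ft_force"].round(1))
q=vision.snapshot("scene");cv2.imwrite("pics/press.png",cv2.resize(q["img"][180:290,150:300,::-1],None,fx=5,fy=5))
manip.move_l([*b,.2+tip],speed=.15);print(manip.state()["time"])
E
```

```text
ball ang [(np.float64(117.01531502751135), np.int32(553))]
True contact tip z 0.12418970948631722
True deep 0.12242370056760593 [-1.5  1.4  5.6]
0.12241693977222873 [-1.3 -0.4  6.5]
88.2167
```

View pics/press.png

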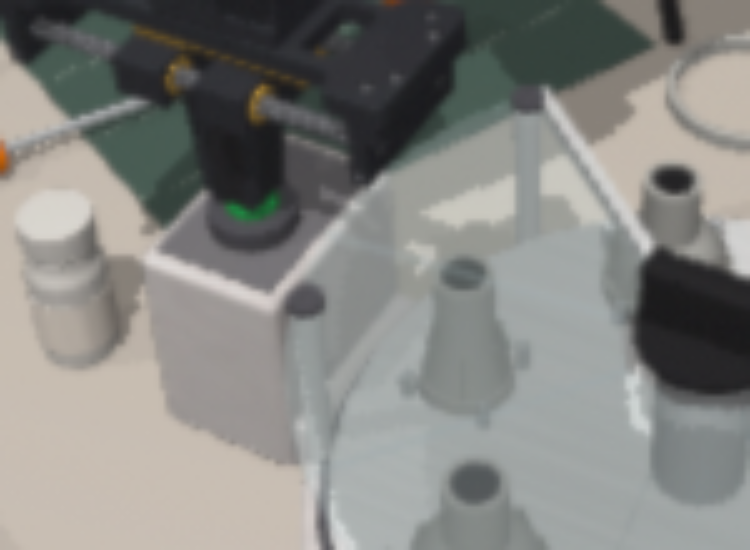

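The closed fingers sit on the button, but green still shows above the collar: not fully in. I'll press deeper.

```bash
python3 - <<'E'
from h import *
b=np.array([.664,-.0262]);tip=manip.tips_ahead
manip.move_l([*b,.128+tip],speed=.1);manip.sleep(.2);f0=manip.state()["ft_force"][2]
for z in np.arange(.1235,.1150,-.0007):
    manip.move_l([*b,z+tip],speed=.02,until_force=25);manip.sleep(.1);st=manip.state();f=st["ft_force"][2]-f0
    print(round(z,4),(st["ee_pos"][2]-tip).round(4),f.round(1))
    if f>14: break
manip.sleep(.2)
manip.move_l([*b,.2+tip],speed=.15);print(manip.state()["time"])
E
```

```text
0.1235 0.1239 3.2
0.1228 0.123 4.8
0.1221 0.1224 6.4
0.1214 0.1224 9.5
0.1207 0.1223 12.1
0.12 0.1222 16.7
92.3917
```

Hard stop at 0.1223. I need to know where the button's free top is to be sure this is full travel, so I'll probe for first contact.

```bash
python3 - <<'E'
from h import *
b=np.array([.664,-.0262]);tip=manip.tips_ahead
manip.move_l([*b,.136+tip],speed=.1);manip.sleep(.3);f0=manip.state()["ft_force"][2]
for z in np.arange(.134,.1205,-.001):
    manip.move_l([*b,z+tip],speed=.02);manip.sleep(.15);st=manip.state();f=st["ft_force"][2]-f0
    print(round(z,4),(st["ee_pos"][2]-tip).round(4),f.round(2))
    if f>10: break
manip.sleep(.3)
manip.move_l([*b,.2+tip],speed=.15);print(manip.state()["time"])
E
```

```text
0.134 0.134 -0.16
0.133 0.133 -0.75
0.132 0.132 -1.15
0.131 0.131 -1.39
0.13 0.13 -0.46
0.129 0.129 -1.4
0.128 0.128 -0.13
0.127 0.1272 -0.3
0.126 0.1261 1.31
0.125 0.1251 1.75
0.124 0.1241 2.08
0.123 0.1231 3.0
0.122 0.1224 5.36
0.121 0.1223 10.9
100.0583
```

First contact is at 0.1273 m and the hard stop at 0.1223 m. That is the full 5 mm of travel, so the button was fully pressed and released.

```bash
python3 - <<'E'
from h import *
manip.move_l([.60,-.10,.32],speed=.2);manip.sleep(.3)
print(workorder.job_done())
E
```

```text
the job is handed in; nothing more can be done
None
```

The job is handed in: both domes and both cones were placed upright in matching nests, the reference ball was turned to within about 1° of the scan head, and the start button was pressed to its stop and released (three full presses, not one, while I confirmed its travel), with the glue jar left standing.

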